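Calibrate the bench balance: load its weight and hold the recessed button down

TASK

Calibrate the small bench balance: lift the largest of the three brass weights out of its pocket in the wooden weight block, stand it upright on the middle of the balance's round pan and let go of it, leaving the two smaller weights in their pockets. Only then draw the wooden-handled setting pusher up out of the tool block, lower its thin steel pin through the hole in the balance's raised deck and press the recessed red calibration button right down with it. Finish just so, still gripping the pusher and keeping the button fully down with the weight standing on the pan, and do not knock the other things on the bench about.

Things in the scene. Friction and masses are not known exactly. Their poses are not given: they have to be found in the camera images.
- balance: compact bench balance fixed to the bench, light grey shell 104 mm deep (x) and 170 mm wide (y); origin under its centre on the bench, x to its rear, y to its left, z up. Left part (y from -11 to +85 mm) is 34 mm high and carries the pan; right part (y from -85 to -11 mm) has a raised deck at the rear, 44 mm high and level (x from -2 to +52 mm), and a display face sloping down to the front.
- pan: the balance's round steel pan, 86 mm across, fixed in height; its centre is at (0, +40 mm) in the balance's frame; origin 9 mm below its flat top, axes as the balance
- pan_top (a point): centre of the pan's flat top, 43 mm above the bench
- cal_hole (a point): centre of the mouth of the calibration hole, 44 mm above the bench, in the balance's raised deck at (+30, -58 mm) of the balance's frame, ringed in thin red; a round vertical hole 10 mm across. The red button lies 14 mm below the mouth. Level deck round it; nothing else taller than the deck within 50 mm of it but the pan with its weight.
- cal_key: the key unit under the hole, on its axis (x, y as the hole); origin 10 mm below the top of the unpressed button; it carries the button
- cal_button (a joint): travel of the recessed red button, a spring push button 8.6 mm across: 0 = up, 0.003 m = fully down; it moves straight down, starts to yield at 1.1 N and is at its stop at 3.2 N; it springs back when let go
- weight_block: hardwood block fixed to the bench, 106 x 48 x 22 mm on a 112 x 54 x 6 mm plinth, origin under its centre; in a row along its long x axis three round pockets 16 mm deep, each 2 mm wider than its weight, for the largest weight at x = -29.5 mm, the middle one at +6 mm, the small one at +35.5 mm
- weight_200: the largest brass weight, 200 g, 43 mm tall, loose; origin at the centre of its underside, z up through the knob. Foot 32 mm across and 26 mm high, then a neck 16 mm across and 4 mm high, then a knob 20 mm across and 13 mm high. It starts in its pocket with its underside 6 mm above the bench.
- weight_200_knob (a point): centre of the largest weight's knob, 36.5 mm above its underside: grasp the knob here (only its 13 mm and the 4 mm neck are free above the foot's flat top)
- weight_100: middle brass weight, 100 g, 25 mm across, 35.5 mm tall, origin under its centre; stays in its pocket
- weight_50: small brass weight, 50 g, 20 mm across, 28 mm tall, origin under its centre; stays in its pocket
- tool_block: pale wooden tool block fixed to the bench, 100 x 44 x 38 mm on a 106 x 50 x 6 mm plinth, origin under its centre; the pusher stands in a 5.5 mm hole, 34 mm deep, at x = -30 mm; four short steel burs, up to 64 mm above the bench, stand in it between x = +24 and +42 mm (y = -11 and +11 mm)
- pusher: setting pusher, 98 mm long, 20 to 45 g, loose, standing upright in the tool block: steel pin 4 mm across and 32 mm long, brass ferrule 9 mm across and 9 mm long, round boxwood handle 12 mm across and 57 mm long; origin at the pin's tip, z up along the handle
- pusher_handle (a point): middle of the pusher's handle, 69 mm above the pin's tip: grasp it here, from above; at the start 75 mm above the bench
- pusher_tip (a point): the blunt tip of the pusher's pin
- bench_lamp: fixed obstacle: jointed bench lamp at the right; its arm stands over the bench between x = 0 and 0.55 m, y = -0.71 and -0.40 m, up to 0.37 m high, its shade (z = 0.15 to 0.25 m) hangs over x = 0.53 to 0.72 m, y = -0.49 to -0.30 m. From a start beside it, rise above it before crossing the bench.
- loupe: bystander: black loupe, 38 mm across, 32 mm tall, origin under its centre
- scriber: bystander: scriber with a wooden handle, 116 mm long, lying flat, origin under the middle
- pot_white_lid: bystander: small pot with a white lid, 45 mm across, 25 mm tall, origin under its centre
- tin_rear_blue: bystander: blue tin, 73 x 112 x 28 mm, origin under its centre
- tin_rear_dark: bystander: dark tin, 58 x 87 x 30 mm, origin under its centre

How it is judged:
By the outcome, as a careful person would: the job done as asked, in the order asked, and still so for the second after the job is handed in, while the arm keeps its last pose, push and grip.
It also fails if it takes over 69 s, if anything falls off the work surface, if the arm or the gripper's body presses on something with over 40 N, if the wrist force passes 120 N, or if a joint passes its speed limit or range.

ROBOT

A 6-joint arm with a two-finger parallel gripper is mounted at the origin on a cart in front of the work surface, level with it; the furniture and walls round the work are solid. World frame = base frame: x ahead of the robot, y to its left, z up, the work surface at z = 0. Lengths are in m, angles in rad, forces in N, time in s.
With the tool pointing down it reaches from about 0.35 to 0.975 m from the base axis. Payload 4.9 kg.
Tool frame: the origin (TCP) lies on the centre line of the jaws, within the pads' length; the fingertips stand 14 mm ahead of it and the grasp point (between the pads) lies 5 mm behind it; x points along the fingers, z is the direction in which the jaws open and shut, and the axes are right-handed (so a half turn about x gives the same grasp; the last joint's range is limited). The gripper opens to 85 mm and grips with 20 to 120 N. Pads are 22 mm wide; open, the fingers measure 114 mm over their backs; the gripper's body (76 mm by 85 mm) begins 54 mm behind the grasp point. The pads swing forward as they close: fully open they stand 13 mm farther back than shut.
Start: joints at [1.044, 0.053, 1.613, -0, 1.476, -0.119], TCP at [0.248, 0.574, 0.245] pointing down, gripper open.
Joint ranges: [-3.01, 3.01], [-1.01, 2.22], [0.06, 2.58], [-1.02, 4.17], [0.09, 2.62], [-3.14, 3.14]. Speed limits (rad/s): [2.57, 2.57, 3.14, 3.14, 3.14, 3.14].

INTERFACE

Orientations are given as a rotation vector (axis times angle).
In Python, from station import ctrl gives the robot as it stands.
- The arm moves only by the tool move_arm, never from a script. Its argument "increments" is a list that holds one entry, the list of rows, each a list of 4 numbers: the shift along the tool's x, y, z in units of 25 cm (1.0 is 25 cm), then the turn about the tool's x in units of 90 degrees (1.0 is 90 degrees). A call has 1 to 20 rows; each row shifts and turns the commanded pose from where the row before left it, along the tool's axes as they then stand; what a row does not reach is not made up. A row lasts 1/12 s, in which the tool goes at most 41.7 mm and 7.16 degrees, less where a joint would pass 70% of its speed; a pose out of reach is approached as far as the arm can. A call with a number of a shift or a turn outside -1 to 1 is refused whole. A call with a gripper value outside its range is refused whole. "gripper" is the closure, from 0 (fully open) to 1 (shut), set as the call begins (left out, the last holds). The fingers move at their own pace and stop on an object; "squeeze" is the grip in N (left out, the last holds). Time passes only in rows, so rows that do not move let the fingers close. It gives the time, the measured TCP pose, the force and the opening at its end, in the units of the state.
- ctrl.get_obs(): the state, without advancing time (a new reading comes with each control period).
- ctrl.get_image(name): name is "scene" or "top"; returns a dict with "pixels" (400x640x3 uint8, red, green, blue), "depth" (400x640 float32, m along the optical axis (not along the pixel's ray), 0 where there is no reading), "K" (3x3 intrinsics, pixels), "extrinsics" (4x4, takes a point from camera to world coordinates). Camera axes: x right, y up, looking along -z (the intrinsics and any distortion apply to the point x, -y, -z); pixel columns grow to the right and rows downward; lengths in m; the calibration is good to about 2 mm. A picture is of the moment at which its call begins.
- ctrl.finish_job(): hands the job in, once; it reports no verdict.
Trained networks look in the newest picture that a camera, given by its name, has taken for a name from the list of things; names that differ only in an ending like _2 or _b are one class to them, and where a whole thing is asked for, a point or a joint stands for the part that bears it (a point fixed in the world has none). Each returns a list of dicts, best first, with "score" (0 to 1); they miss things now and then, are a little off and sometimes report something else, mostly with a low value. They report only what shows in the picture. A call takes as long as a camera call.
- ctrl.trace(camera, target): "region" (400x640 bool, what is visible of it) and "pixel" ([row, column] in pixels, amid what is visible of it).
The state is a dict: "t": time; "q": joint angles; "dq": joint speeds; "effort": joint torques, N m; "tool_pos": TCP position; "tool_rot": TCP orientation; "contact_force": force on the tool from outside, world axes, zero at the start; "wrist_torque": the same for the moment, N m; "opening": finger opening in m.
Only numpy, scipy, OpenCV 4.12 (cv2) and the standard library are available. Lean on these libraries where they do the work, as an engineer would, in place of code of your own. Each camera call takes 0.05 s, during which the arm holds its last target. There are 200 camera calls.

## Working session

There is one attempt and no reset: what is moved stays moved. The work goes in short steps, Python scripts to look and compute and a tool call to move; the robot and the scene stay as the last step left them, time stands still between calls to the robot, and variables do not carry over. Pictures are saved under pics/ and viewed, about 8 in all and at most 12, crops included, and the job is handed in when it is done.

Besides the shell and the picture viewer there is one more tool, called after ">>>" as name(argument=value, ...) on one line, values as JSON. move_arm: Moves the arm, as the interface text tells. Shifts and turns lie within -1 to 1; 1 stands for 25 cm of shift or 90 degrees of turn. Its arguments: {"type":"object","properties":{"increments":{"type":"array","items":{"type":"array","items":{"type":"array","items":{"type":"number","minimum":-1,"maximum":1}}}},"gripper":{"type":"number"},"squeeze":{"type":"number"}},"required":["increments"]}

```bash
ls; mkdir -p pics
cat > h.py <<'E'
import numpy as np, cv2
from scipy.spatial.transform import Rotation as R
from station import ctrl
def world(im, r, c, d=None):
    "pixel+depth -> world"
    K=im["K"]; d=im["depth"][int(r),int(c)] if d is None else d
    x=(c-K[0,2])/K[0,0]*d; y=(r-K[1,2])/K[1,1]*d
    return (im["extrinsics"]@np.array([x,-y,-d,1]))[:3]
def cloud(im):
    K=im["K"]; d=im["depth"]; r,c=np.mgrid[:400,:640]
    P=np.stack([(c-K[0,2])/K[0,0]*d,-(r-K[1,2])/K[1,1]*d,-d,np.ones_like(d)],-1)
    return (P@im["extrinsics"].T)[...,:3]
def save(im,n,s=1): cv2.imwrite("pics/"+n+".png",cv2.resize(im["pixels"][...,::-1],None,fx=s,fy=s))
def pose():
    o=ctrl.get_obs(); return np.array(o["tool_pos"]),R.from_rotvec(o["tool_rot"]).as_matrix(),o
E
python3 - <<'E'
from h import *
p,M,o=pose(); print(p.round(4),M.round(3).tolist(),o["t"],o["opening"],o["contact_force"])
for cam in("scene","top"):
    im=ctrl.get_image(cam); save(im,cam+"0"); print(cam,im["K"].round(1).tolist(),im["extrinsics"].round(3).tolist()); W=cloud(im)
    for n in("balance","pan","cal_hole","weight_block","weight_200","weight_100","weight_50","tool_block","pusher","loupe","scriber","pot_white_lid"):
        for t in ctrl.trace(cam,n)[:2]:
            g=t["region"]&(im["depth"]>0); q=W[g]
            print(n,round(t["score"],2),np.round(t["pixel"]).tolist(),g.sum(), np.round(np.median(q,0),3) if len(q) else "",np.round(np.percentile(q,[2,98],axis=0),3).tolist() if len(q) else "")
E
```

```text
pics
[0.2476 0.5732 0.2441] [[-0.001, -0.918, 0.397], [-0.002, 0.397, 0.918], [-1.0, 0.0, -0.002]] 0.0 0.0848996540892783 [-0.00455904  0.18846508 -0.41942348]
scene [[458.0, 0.0, 320.6], [0.0, 458.0, 192.3], [0.0, 0.0, 1.0]] [[0.769, -0.404, 0.496, 1.32], [0.639, 0.49, -0.593, -0.947], [-0.003, 0.773, 0.634, 1.046], [0.0, 0.0, 0.0, 1.0]]
balance 0.88 [170.0, 335.0] 1004 [0.483 0.112 0.038] [[0.421, 0.048, 0.006], [0.52, 0.209, 0.048]]
pan 0.52 [160.0, 340.0] 249 [0.468 0.171 0.043] [[0.43, 0.133, 0.037], [0.507, 0.214, 0.048]]
cal_hole 0.76 [172.0, 332.0] 1018 [0.483 0.113 0.038] [[0.419, 0.048, 0.005], [0.52, 0.211, 0.048]]
weight_block 0.75 [239.0, 296.0] 225 [ 0.613 -0.222  0.019] [[0.575, -0.243, -0.001], [0.628, -0.176, 0.028]]
tool_block 0.7 [143.0, 374.0] 327 [0.504 0.367 0.032] [[0.448, 0.356, 0.004], [0.545, 0.406, 0.046]]
pusher 0.5 [130.0, 370.0] 29 [0.466 0.379 0.078] [[0.46, 0.371, 0.052], [0.471, 0.386, 0.1]]
loupe 0.44 [219.0, 332.0] 117 [ 0.632 -0.061  0.006] [[0.603, -0.073, -0.004], [0.646, -0.038, 0.032]]
pot_white_lid 0.66 [213.0, 368.0] 175 [0.712 0.034 0.022] [
[... 841 characters left out ...]
00 0.4 [230.0, 273.0] 1478 [0.461 0.132 0.04 ] [[0.415, 0.051, 0.0], [0.517, 0.217, 0.052]]
weight_50 0.4 [230.0, 273.0] 1478 [0.461 0.132 0.04 ] [[0.415, 0.051, 0.0], [0.517, 0.217, 0.052]]
tool_block 0.64 [214.0, 203.0] 420 [0.49  0.376 0.037] [[0.442, 0.359, 0.001], [0.541, 0.405, 0.055]]
pusher 0.49 [223.0, 344.0] 46 [ 0.526 -0.113  0.01 ] [[0.52, -0.138, -0.002], [0.533, -0.083, 0.018]]
pusher 0.16 [215.0, 207.0] 415 [0.492 0.374 0.036] [[0.442, 0.358, -0.001], [0.549, 0.401, 0.056]]
scriber 0.6 [222.0, 341.0] 41 [ 0.526 -0.113  0.01 ] [[0.521, -0.136, -0.003], [0.533, -0.083, 0.018]]
pot_white_lid 0.46 [170.0, 304.0] 84 [0.705 0.04  0.024] [[0.687, 0.025, 0.015], [0.726, 0.056, 0.037]]
```

Run:
```python
from h import *
a=cv2.imread("pics/top0.png")[150:270,170:430]; b=cv2.imread("pics/scene0.png")[100:270,260:430]
cv2.imwrite("pics/t1.png",cv2.resize(a,None,fx=3,fy=3,interpolation=cv2.INTER_CUBIC))
cv2.imwrite("pics/s1.png",cv2.resize(b,None,fx=3.5,fy=3.5,interpolation=cv2.INTER_CUBIC))
```

```text
(no output)
```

View pics/t1.png

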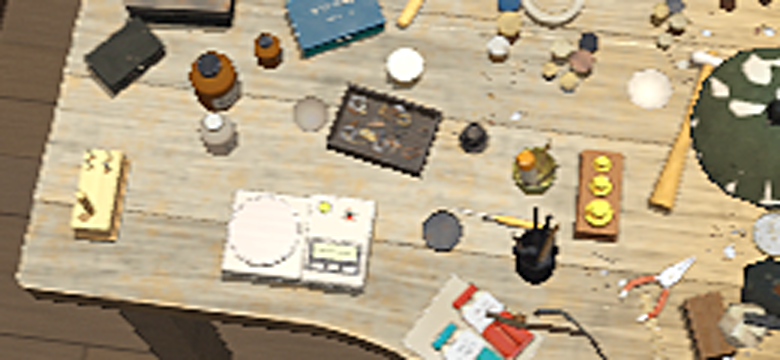

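View pics/s1.png

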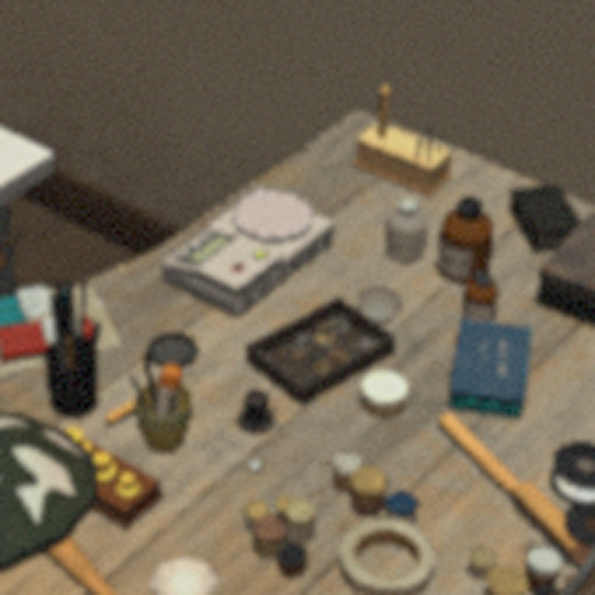

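```bash
cat >> h.py <<'E'
def ray(im,r,c):
    K=im["K"];E=im["extrinsics"]; d=E[:3,:3]@np.array([(c-K[0,2])/K[0,0],-(r-K[1,2])/K[1,1],-1]); return E[:3,3],d
def atz(im,r,c,z):
    o,d=ray(im,r,c); return o+d*(z-o[2])/d[2]
def tri(rays):
    A=0;b=0
    for o,d in rays:
        d=d/np.linalg.norm(d); Q=np.eye(3)-np.outer(d,d); A=A+Q; b=b+Q@o
    return np.linalg.solve(A,b)
def proj(im,P):
    E=np.linalg.inv(im["extrinsics"]); q=E[:3,:3]@np.asarray(P)+E[:3,3]; K=im["K"]
    return np.array([K[1,2]+K[1,1]*(-q[1])/(-q[2]), K[0,2]+K[0,0]*q[0]/(-q[2])])
def blob(im,box,f,thr):
    r0,r1,c0,c1=box; a=im["pixels"][r0:r1,c0:c1].astype(float); w=f(a); w=np.where(w>thr,w,0)
    n,l,s,ce=cv2.connectedComponentsWithStats((w>0).astype(np.uint8)); out=[]
    r,c=np.mgrid[r0:r1,c0:c1]
    for i in range(1,n):
        m=(l==i)*w; out.append((int(s[i,4]),round((m*r).sum()/m.sum(),2),round((m*c).sum()/m.sum(),2)))
    return sorted(out,reverse=True)
E
python3 - <<'E'
from h import *
t=ctrl.get_image("top"); s=ctrl.get_image("scene")
np.save("t.npy",t,allow_pickle=True);np.save("s.npy",s,allow_pickle=True)
red=lambda a:a[...,0]-np.maximum(a[...,1],a[...,2]); yel=lambda a:np.minimum(a[...,0],a[...,1])-a[...,2]
print("red",blob(t,(212,230,280,292),red,15)[:3],blob(s,(170,182,320,336),red,12)[:3])
print("yel",blob(t,(195,230,358,380),yel,110)[:6],blob(s,(215,245,275,305),yel,80)[:6])
for im,box in((t,(218,228,279,296)),(s,(171,181,322,334))):
    a=im["pixels"][box[0]:box[1],box[2]:box[3]].astype(int); print(red(a))
# tall obstacles z>0.06
W=cloud(t); m=((W[...,2]>0.06)&(W[...,2]<0.5)&(W[...,0]>0.2)&(W[...,0]<0.95)&(t["depth"]>0)).astype(np.uint8)
n,l,st,ce=cv2.connectedComponentsWithStats(m)
for i in range(1,n):
    if st[i,4]>3: q=W[l==i]; print(st[i,4],q.min(0).round(3),q.max(0).round(3))
# pan centre by region at height
for im,c in((t,"top"),(s,"scene")):
    W=cloud(im)
    for n in("pan","pusher","weight_200_knob","weight_200"):
        for x in ctrl.trace(c,n)[:2]:
            rr,cc=np.nonzero(x["region"]); print(c,n,x["score"],rr.mean().round(2),cc.mean().round(2),rr.min(),rr.max(),cc.min(),cc.max(), atz(im,rr.mean(),cc.mean(),0.043).round(4))
E
```

```text
red [(22, np.float64(213.3), np.float64(288.09)), (8, np.float64(222.27), np.float64(286.11)), (2, np.float64(219.0), np.float64(285.66))] [(29, np.float64(176.23), np.float64(327.32)), (2, np.float64(174.45), np.float64(321.45)), (1, np.float64(173.0), np.float64(325.0))]
yel [(53, np.float64(220.27), np.float64(369.33)), (26, np.float64(211.42), np.float64(370.0)), (18, np.float64(204.2), np.float64(370.59))] [(12, np.float64(230.5), np.float64(288.53)), (11, np.float64(239.99), np.float64(296.12)), (9, np.float64(234.92), np.float64(290.52)), (8, np.float64(223.63), np.float64(281.26)), (7, np.float64(236.27), np.float64(295.99)), (2, np.float64(227.0), np.float64(284.51))]
[[ -8  12   3   6   6   5   3   3   4   5   5   4   4   3   3   7  14]
 [ -6  10   2   5   4   1  21  40   5   2   4   5   5   4   0   2  17]
 [ -1   9   3   5   2   9  10   4   5   0   1   4   5   4   0   2  16]
 [  1   3   5   4   0   5  -1   0  -1   3   7   4   5   3   2   2  21]
 [  4   6   6   4  12  16  34 220  85  -2   0   4   4   8   7   6  15]
 [  5   6   6   5   1   9  37  40  31  21   1   5   4   1  
[... 1051 characters left out ...]
0.143  0.088]
41 [ 0.567 -0.134  0.061] [ 0.603 -0.112  0.095]
6 [ 0.57  -0.162  0.062] [ 0.591 -0.153  0.096]
5 [ 0.546 -0.13   0.062] [ 0.553 -0.123  0.098]
21 [0.457 0.376 0.061] [0.469 0.386 0.108]
139 [ 0.45  -0.171  0.06 ] [ 0.512 -0.12   0.135]
328 [0.202 0.523 0.386] [0.277 0.587 0.5  ]
149 [ 0.343 -0.249  0.06 ] [ 0.384 -0.102  0.168]
top pan 0.81 226.53 258.27 216 238 247 270 [0.4662 0.173  0.043 ]
top weight_200 0.6 220.9 369.1 217 225 365 373 [ 0.5369 -0.2153  0.043 ]
scene pan 0.49 161.61 337.15 155 168 326 348 [0.468  0.1707 0.043 ]
scene pusher 0.44 232.98 289.62 229 237 287 292 [ 0.5894 -0.2238  0.043 ]
scene weight_200 0.28 205.41 399.5 192 219 388 410 [0.7831 0.1055 0.043 ]
```

Run:
```python
from h import *
t=np.load("t.npy",allow_pickle=True).item(); s=np.load("s.npy",allow_pickle=True).item()
print("hole top",atz(t,222.35,286.3,.044).round(4),"scene",atz(s,176.3,327.1,.044).round(4),"tri",tri([ray(t,222.35,286.3),ray(s,176.3,327.1)]).round(4))
print("pan tri",tri([ray(t,226.53,258.27),ray(s,161.61,337.15)]).round(4))
for p,z in(((220.27,369.33),.042),((211.42,370),.036),((204.2,370.59),.030)): print("w",atz(t,*p,z).round(4))
for cam,im in(("top",t),("scene",s)):
    W=cloud(im)
    for n,lo,hi in(("tool_block",.036,.052),("weight_block",.020,.036),("balance",.03,.052)):
        x=ctrl.trace(cam,n)[0]; g=x["region"]
        c=cv2.findContours(g.astype(np.uint8),0,2)[0]; c=max(c,key=cv2.contourArea)[:,0,:]
        zz={"tool_block":.044,"weight_block":.028,"balance":.034}[n]
        P=np.array([atz(im,r,cc,zz)[:2] for cc,r in c])*1000
        print(cam,n,[np.round(v,1) for v in cv2.minAreaRect(P.astype(np.float32))])
W=cloud(t); m=(W[...,2]>.056)&(abs(W[...,0]-.463)<.03)&(abs(W[...,1]-.381)<.03)
for r,c in zip(*np.nonzero(m)): print(r,c,(W[r,c]*1000).round(),end=";")
W2=cloud(s); m=(W2[...,2]>.052)&(abs(W2[...,0]-.463)<.03)&(abs(W2[...,1]-.381)<.03)
print("\nscene");
for r,c in zip(*np.nonzero(m)): print(r,c,(W2[r,c]*1000).round(),end=";")
q=W.reshape(-1,3); q=q[(q[:,2]>.085)&(q[:,0]>.42)&(q[:,0]<.62)&(q[:,1]<-.1)&(q[:,1]>-.27)]; print("\ntall",len(q)); print((q*1000).round().astype(int).tolist())
```

```text
hole top [0.4939 0.0765 0.044 ] scene [0.497  0.0751 0.044 ] tri [0.4949 0.0771 0.0417]
pan tri [0.4665 0.1731 0.0411]
w [ 0.5397 -0.2159  0.042 ]
w [ 0.5756 -0.2153  0.036 ]
w [ 0.6057 -0.2149  0.03  ]
top tool_block [array([486.6, 374.4]), array([112.3,  56. ]), np.float64(2.3)]
top weight_block [array([ 565.9, -215.3]), array([113.2,  53. ]), np.float64(1.5)]
top balance [array([465.1, 132.1]), array([114.2, 172.8]), np.float64(1.4)]
scene tool_block [array([512.1, 353.3]), array([121.3, 108.3]), np.float64(11.7)]
scene weight_block [array([ 615.9, -227.9]), array([60.1, 66.1]), np.float64(4.9)]
scene balance [array([475.9, 122.6]), array([127.9, 209.9]), np.float64(3.3)]
214 196 [465. 384. 104.];214 197 [465. 379. 108.];214 198 [469. 380.  96.];215 195 [461. 386. 106.];215 196 [464. 385.  98.];215 197 [463. 380. 102.];216 196 [459. 384. 100.];216 197 [459. 380. 102.];216 198 [463. 380.  91.];216 199 [464. 376.  90.];217 197 [460. 383.  87.];217 198 [458. 377.  96.];217 199 [462. 377.  85.];217 200 [466. 378.  72.];218 197 [457. 383.  84.];218 198 [459. 381.  81.];218 199 [461. 37
[... 1995 characters left out ...]
67, 105], [470, -121, 120], [473, -124, 110], [483, -168, 97], [470, -124, 108], [481, -168, 94], [471, -124, 94], [473, -128, 90], [457, -122, 126], [458, -125, 124], [460, -145, 127], [456, -122, 119], [453, -126, 131], [458, -129, 115], [453, -132, 134], [454, -136, 131], [458, -142, 121], [457, -146, 127], [457, -149, 127], [457, -122, 104], [455, -126, 111], [457, -129, 106], [452, -133, 123], [453, -136, 123], [454, -139, 122], [455, -143, 118], [454, -146, 123], [457, -149, 117], [456, -126, 97], [457, -130, 97], [450, -136, 121], [453, -140, 114], [457, -143, 102], [453, -147, 114], [457, -150, 104], [453, -137, 99], [456, -140, 92], [457, -144, 88], [456, -147, 94], [459, -150, 86]]
```

>>> move_arm(increments=[[[0,0,0,-0.065],[0,0,0,-0.065],[0,0,0,-0.065],[0,0,0,-0.065],[0,-0.024,-0.066,0],[0,-0.0484,-0.1315,0],[0,-0.0484,-0.1315,0],[0,-0.0484,-0.1315,0],[0,-0.0484,-0.1315,0],[0,-0.0484,-0.1315,0],[0,-0.0484,-0.1315,0],[0,-0.0484,-0.1315,0],[0,-0.0484,-0.1315,0],[0,-0.0484,-0.1315,0],[0,-0.0484,-0.1315,0],[0,-0.0484,-0.1315,0],[0,-0.0484,-0.1315,0],[0,-0.0484,-0.1315,0],[0,-0.0484,-0.1315,0],[0,-0.0484,-0.1315,0]]], gripper=0.5, squeeze=40)

```text
t: 3.77
tool_pos: [0.4359, 0.0625, 0.2457]
tool_rot: [-1.21, 1.208, 1.209]
contact_force: [0.4, 1.0, 0.0]
opening: 0.0423
```

>>> move_arm(increments=[[[0,-0.0484,-0.1315,0],[0,-0.0484,-0.1315,0],[0,-0.0484,-0.1315,0],[0,-0.0484,-0.1315,0],[0,-0.0484,-0.1315,0],[0,-0.0484,-0.1315,0],[0,-0.0484,-0.1315,0],[0,-0.0484,-0.1315,0],[0,-0.024,-0.066,0],[0,0,0,0],[0,0,0,0]]])

```text
t: 4.68
tool_pos: [0.5385, -0.2158, 0.245]
tool_rot: [-1.208, 1.21, 1.209]
contact_force: [-0.6, 0.1, 0.3]
opening: 0.0428
```

>>> move_arm(increments=[[[0.08,0,0,0],[0.12,0,0,0],[0.12,0,0,0],[0.12,0,0,0],[0.1,0,0,0],[0,0,0,0],[0,0,0,0]]])

```text
t: 5.27
tool_pos: [0.5375, -0.2135, 0.1091]
tool_rot: [-1.208, 1.209, 1.214]
contact_force: [0.2, -1.1, 0.4]
opening: 0.0428
```

Run:
```python
from h import *
p,M,o=pose();print(p.round(4))
t=ctrl.get_image("top"); s=ctrl.get_image("scene")
a=t["pixels"][190:240,340:400,::-1]; b=s["pixels"][195:255,255:325,::-1]
a=cv2.resize(a,(480,400),interpolation=2).copy(); b=cv2.resize(b,(467,400),interpolation=2).copy()
for im,v,r0,c0,f in((t,a,190,340,8),(s,b,195,255,400/60)):
    for P in([.5385,-.2155,.049],p+[0,0,-.014],[.5385,-.2155,.032]):
        r,c=proj(im,P); print(r.round(1),c.round(1)); cv2.drawMarker(v,(int((c+.5-c0)*f),int((r+.5-r0)*f)),(255,0,255),0,14,1)
cv2.imwrite("pics/w.png",np.hstack([a,b])[:, :800] if 0 else cv2.resize(np.hstack([a,b]),(800,338)))
```

```text
[ 0.5375 -0.2135  0.1091]
220.0 369.3
215.9 369.7
221.5 369.0
223.0 279.5
211.7 278.8
226.9 279.8
```

View pics/w.png

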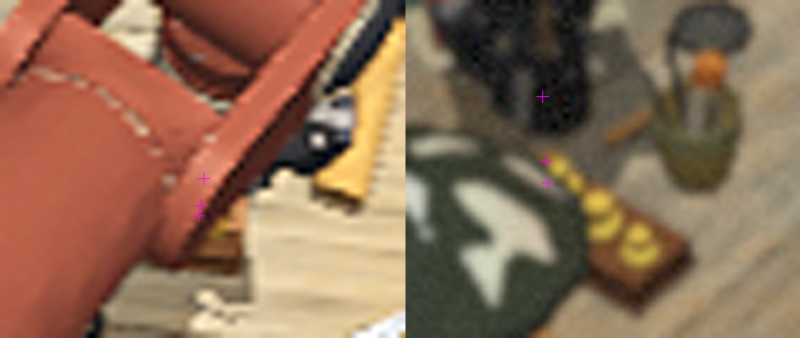

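Run:
```python
from h import *
s=np.load("s.npy",allow_pickle=True).item();t=np.load("t.npy",allow_pickle=True).item()
for P in([.5385,-.2155,.0425],[.574,-.2152,.036],[.6035,-.215,.030]): print(proj(s,P).round(2),proj(t,P).round(2))
a=s["pixels"][218:246,276:302].astype(int); print((np.minimum(a[...,0],a[...,1])-a[...,2]))
```

```text
[224.52 279.64] [220.54 369.19]
[230.91 287.99] [211.82 369.94]
[236.45 295.04] [204.77 370.55]
[[ 17  15   9  10   4   7   9   9  20  19  26  26  28  30  40  58  63  65
   54  37  23  20  16  19  32  23]
 [ 24  26  17  16  20  15  18  17  23  28  30  28  30  25  44  59  59  47
   33  22  18  19  22  16  23  27]
 [ 23  24  28  27  32  31  26  22  28  27  29  28  25  25  32  41  34  28
   21  20  26  25  23  21  22  24]
 [ 24  28  33  41  49  48  36  31  30  27  30  26  28  23  20  20  24  24
   23  27  24  27  22  21  27  26]
 [ 19  26  37  64  79  83  67  43  32  30  30  27  24  26  23  23  22  25
   26  24  26  29  26  21  20  30]
 [ 14  18  37  72  90 103  97  67  41  27  26  29  22  21  25  23  27  25
   27  26  28  27  26  25  22  26]
 [ 19  17  21  42  76 104 102  77  44  28  26  26  25  25  24  25  27  24
   27  26  26  26  25  24  19  21]
 [ 18  17  14  17  48  87  90  72  56  40  28  23  26  25  25  26  25  26
   29  27  23  24  25  24  22  23]
 [ 16  17  19  13  20  42  58  67  80  65  39  23  25  25  27  25  28  26
   21  24  25  23  25  20  22  18]
 [ 16  18  17  18  17  
[... 1348 characters left out ...]
31  38  69
   85  80  76  83  91  76  44  29]
 [ 13  17  19  20  22  17  14  12  14  10  14  18  24  29  29  25  37  63
   85  91  95  99  90  68  36  27]
 [  7  14  15  19  15  13  14  10  11  11  10  15  21  27  29  26  26  44
   68  81  88  84  66  47  35  16]
 [ 12  11   6  11  11  10  10  13  17  10  13   7  14  20  24  25  27  32
   40  50  53  51  37  21  21  14]
 [  8   7  11  12  14   9  15   9  13  13   7   8  11   8  14  23  22  28
   28  30  34  28  21  30  14  15]
 [ 13  12   9  11  11  10  11  10  10   5  11   9  16  18  11  18  17  21
   25  31  25  19  12  12   7  19]
 [ 11   9  12  12   5  14  13  10   9   8  15  18  12  12  11   9  13  25
   21  21  16  20   5  14  13  18]]
```

>>> move_arm(increments=[[[0,-0.01,-0.01,0],[0.06,0,0,0],[0.06,0,0,0],[0.06,0,0,0],[0.03,0,0,0],[0,0,0,0],[0,0,0,0]]], gripper=0.62)

```text
t: 5.95
tool_pos: [0.5418, -0.218, 0.0588]
tool_rot: [-1.211, 1.209, 1.209]
contact_force: [-0.6, 0.1, 0.3]
opening: 0.0325
```

Run:
```python
from h import *
p,M,o=pose();print(p.round(4),M.round(4).tolist())
s=ctrl.get_image("scene")
b=s["pixels"][195:255,255:325,::-1]; cv2.imwrite("pics/w2.png",cv2.resize(b,(700,600),interpolation=2))
```

```text
[ 0.5418 -0.218   0.0588] [[0.0011, -1.0, -0.0006], [-0.0006, -0.0006, 1.0], [-1.0, -0.0011, -0.0006]]
```

View pics/w2.png

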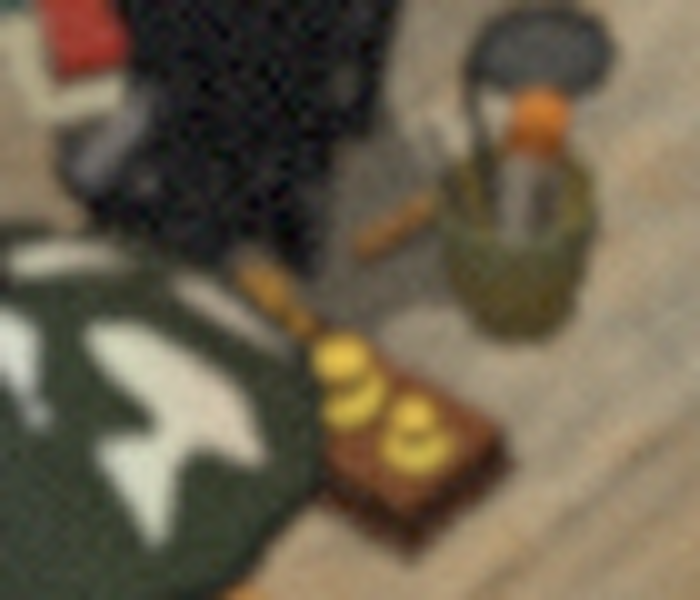

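>>> move_arm(increments=[[[0,0.009,0.011,0],[0.01,0,0,0],[0.01,0,0,0],[0.01,0,0,0],[0,0,0,0],[0,0,0,0]]])

```text
t: 6.5
tool_pos: [0.5387, -0.2149, 0.05]
tool_rot: [-1.209, 1.209, 1.21]
contact_force: [-0.7, 0.2, -0.0]
opening: 0.0326
```

>>> move_arm(increments=[[[0,0,0,0],[0,0,0,0],[0,0,0,0],[0,0,0,0],[0,0,0,0],[0,0,0,0],[0,0,0,0]]], gripper=1.0)

```text
t: 7.08
tool_pos: [0.5389, -0.2151, 0.0504]
tool_rot: [-1.21, 1.209, 1.209]
contact_force: [-0.7, -1.0, 0.3]
opening: 0.0182
```

>>> move_arm(increments=[[[-0.02,0,0,0],[-0.04,0,0,0],[-0.06,0,0,0],[-0.08,0,0,0],[-0.1,0,0,0],[-0.1,0,0,0],[-0.1,0,0,0],[-0.06,0,0,0],[0,0,0,0],[0,0,0,0],[0,0,0,0]]])

```text
t: 8.0
tool_pos: [0.5381, -0.2144, 0.1889]
tool_rot: [-1.208, 1.209, 1.212]
contact_force: [-0.4, 0.1, -2.2]
opening: 0.018
```

Run:
```python
from h import *
p,M,o=pose();print(p.round(4),o["contact_force"],o["wrist_torque"],o["opening"])
s=ctrl.get_image("scene")
b=s["pixels"][175:255,255:345,::-1]; cv2.imwrite("pics/w3.png",cv2.resize(b,(675,600),interpolation=2))
```

```text
[ 0.5381 -0.2144  0.1889] [-0.39735439  0.08395782 -2.18533816] [-0.01684125  0.00874146 -0.01632505] 0.018044065419217742
```

View pics/w3.png

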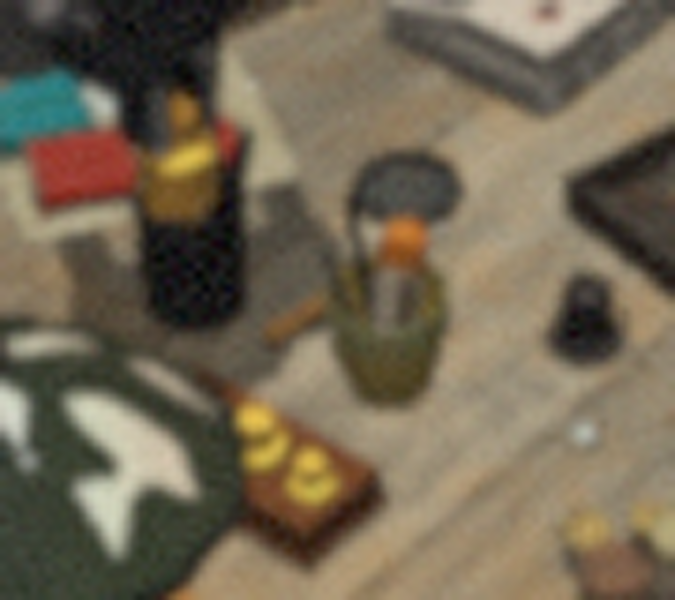

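>>> move_arm(increments=[[[-0.08,0,0,0],[-0.1,0,0,0],[-0.08,0.005,0.03,0],[0,0.01,0.06,0],[0,0.02,0.1,0],[0,0.025,0.126,0],[0,0.025,0.126,0],[0,0.025,0.126,0],[0,0.025,0.126,0],[0,0.025,0.126,0],[0,0.025,0.126,0],[0,0.025,0.126,0],[0,0.025,0.126,0],[0,0.025,0.126,0],[0,0.02,0.11,0],[0,0.015,0.07,0],[0,0.01,0.03,0],[0,0.005,0.014,0],[0,0,0,0],[0,0,0,0]]])

```text
t: 9.72
tool_pos: [0.4609, 0.1714, 0.2544]
tool_rot: [-1.209, 1.211, 1.21]
contact_force: [-0.5, -0.3, -2.2]
opening: 0.018
```

>>> move_arm(increments=[[[0.05,0,0,0],[0.1,0,0,0],[0.12,0,0,0],[0.12,0,0,0],[0.1,0,0,0],[0.06,0,0,0],[0,0,0,0],[0,0,0,0],[0,0,0,0]]])

```text
t: 10.47
tool_pos: [0.4621, 0.1716, 0.1188]
tool_rot: [-1.21, 1.208, 1.208]
contact_force: [0.5, 0.5, -1.0]
opening: 0.0181
```

Run:
```python
from h import *
p,M,o=pose();print(p.round(4),o["contact_force"],M.round(3).tolist())
s=ctrl.get_image("scene");t=ctrl.get_image("top")
a=cv2.resize(s["pixels"][135:190,305:365,::-1],(480,440),interpolation=2); b=cv2.resize(t["pixels"][200:255,235:275,::-1],(320,440),interpolation=2)
for im,v,r0,c0 in((s,a,135,305),(t,b,200,235)):
    for P in(p-[0,0,.0443],[.4668,.1725,.043]):
        r,c=proj(im,P); print(r,c); cv2.drawMarker(v,(int((c+.5-c0)*8),int((r+.5-r0)*8)),(255,0,255),0,14,1)
cv2.imwrite("pics/p1.png",np.hstack([a,b]))
```

```text
[0.4621 0.1716 0.1188] [ 0.4890896   0.53562714 -1.02781863] [[0.002, -1.0, 0.0], [0.0, 0.0, 1.0], [-1.0, -0.002, 0.0]]
154.0046881865456 336.2222341141989
161.27541938032942 337.19895047709616
224.90479909016983 257.33029448758754
226.38019126160094 258.4396737296728
```

View pics/p1.png

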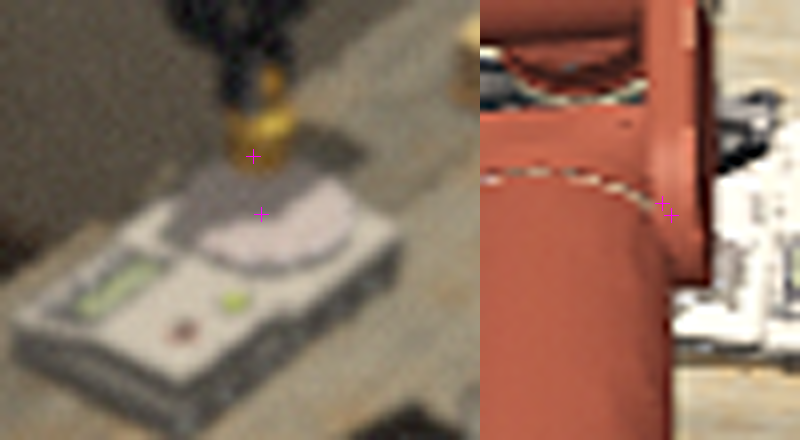

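>>> move_arm(increments=[[[0.02,-0.007,0,0],[0.04,-0.007,0,0],[0.03,0,0,0],[0.02,0,0,0],[0.006,0,0,0],[0,0,0,0],[0,0,0,0],[0,0,0,0]]])

```text
t: 11.23
tool_pos: [0.4647, 0.1721, 0.0889]
tool_rot: [-1.21, 1.209, 1.21]
contact_force: [0.5, -0.1, -1.5]
opening: 0.0182
```

>>> move_arm(increments=[[[0.003,0,0,0],[0.002,0,0,0],[0,0,0,0],[0,0,0,0],[0,0,0,0]]])

```text
t: 11.65
tool_pos: [0.4647, 0.172, 0.0876]
tool_rot: [-1.21, 1.209, 1.21]
contact_force: [-0.3, 0.8, -2.1]
opening: 0.018
```

>>> move_arm(increments=[[[0.002,0,0,0],[0.002,0,0,0],[0,0,0,0],[0,0,0,0],[0,0,0,0]]])

```text
t: 12.07
tool_pos: [0.4651, 0.172, 0.0873]
tool_rot: [-1.21, 1.208, 1.209]
contact_force: [-2.1, -0.5, 4.7]
opening: 0.0178
```

>>> move_arm(increments=[[[0,0,0,0],[0,0,0,0],[0,0,0,0],[0,0,0,0],[0,0,0,0]]], gripper=0.6)

```text
t: 12.48
tool_pos: [0.4645, 0.172, 0.0862]
tool_rot: [-1.209, 1.209, 1.21]
contact_force: [0.3, 0.5, -0.2]
opening: 0.0339
```

>>> move_arm(increments=[[[-0.02,0,0,0],[-0.04,0,0,0],[-0.08,0,0,0],[-0.1,0,0,0],[-0.12,0,0,0],[-0.12,0,0,0],[-0.08,0,0,0],[0,0,0.04,0],[0,0,0.08,0],[0,0,0.1,0],[0,0,0.12,0],[0,0,0.12,0],[0,0,0.12,0],[0,0,0.12,0],[0,0,0.08,0],[0,0,0.04,0],[0,0,0,0],[0,0,0,0]]])

```text
t: 13.98
tool_pos: [0.4642, 0.3768, 0.2262]
tool_rot: [-1.211, 1.21, 1.21]
contact_force: [0.4, -0.3, -0.6]
opening: 0.034
```

Run:
```python
from h import *
p,M,o=pose();print(p.round(4),o["contact_force"],M.round(3).tolist())
s=ctrl.get_image("scene");t=ctrl.get_image("top"); np.save("t2.npy",t,allow_pickle=True);np.save("s2.npy",s,allow_pickle=True)
a=cv2.resize(s["pixels"][115:190,320:390,::-1],(420,450),interpolation=2); b=cv2.resize(t["pixels"][200:250,242:302,::-1],(540,450),interpolation=2)
cv2.imwrite("pics/p2.png",cv2.resize(np.hstack([a,b]),(800,375)))
```

```text
[0.4642 0.3768 0.2262] [ 0.42942363 -0.31907072 -0.60251195] [[-0.001, -1.0, -0.001], [-0.001, -0.001, 1.0], [-1.0, 0.001, -0.001]]
```

View pics/p2.png

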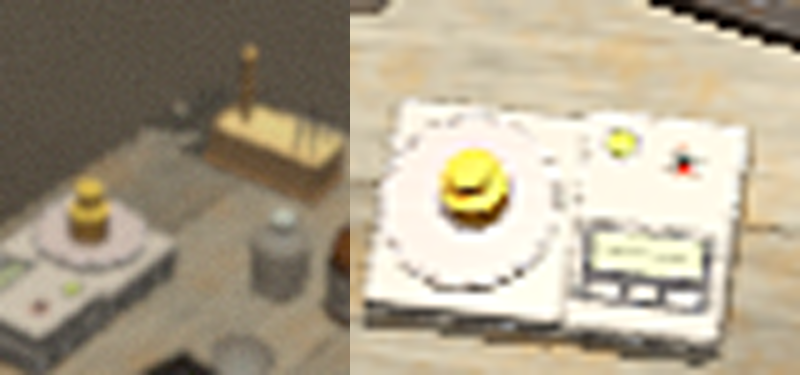

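Run:
```python
from h import *
from scipy.optimize import least_squares
t=np.load("t2.npy",allow_pickle=True).item(); s=np.load("s2.npy",allow_pickle=True).item()
t0=np.load("t.npy",allow_pickle=True).item()
print("hole",atz(t,221,286.2,.044).round(4))
T=np.array([[214,197],[215,196.5],[216,197.5],[217,198.5],[218,198.5],[219,199.5],[220,200]]); S=np.array([[r,369.1] for r in range(126,137)])
def line(im,p):
    a=proj(im,[*p,.05]);b=proj(im,[*p,.1]);d=(b-a)/np.linalg.norm(b-a);return a,np.array([-d[1],d[0]])
def res(p,wt=1,ws=1):
    a,n=line(t0,p);b,m=line(s,p); return np.r_[wt*((T-a)@n),ws*((S-b)@m)]
p=least_squares(res,[.465,.38]).x; print("pusher",p.round(4),res(p).round(1)); print(proj(t0,[*p,.104]),proj(s,[*p,.104]))
# weight bias check: TCP at release
yel=lambda a:np.minimum(a[...,0],a[...,1])-a[...,2]
bt=blob(t,(212,236,250,268),yel,90)[:3];bs=blob(s,(145,168,328,346),yel,60)[:3]
print(bt,bs); P=[.4648,.172,.043+.022]; print(proj(t,P),proj(s,P),proj(s,[.4648,.172,.043+.0365]),tri([ray(t,*bt[0][1:]),ray(s,*bs[0][1:])]))
W=cloud(t); q=W.reshape(-1,3)
a=s["pixels"][120:142,360:380].astype(int); print(a.sum(-1)//3)
```

```text
hole [0.4989 0.0776 0.044 ]
pusher [0.4635 0.382 ] [-0.8  0.2 -0.  -0.2  0.4  0.1  0.3  0.4  0.3  0.2  0.1  0.1 -0.  -0.1
 -0.1 -0.2 -0.3 -0.4]
[214.55731065 196.45916573] [124.55455941 369.57956975]
[(54, np.float64(223.46), np.float64(258.02))] [(43, np.float64(155.29), np.float64(337.53))]
[225.00607248 257.69743334] [156.32801461 336.81122003] [153.11427624 336.8864774 ] [0.46863112 0.1708248  0.07189833]
[[ 77  78  80  79  79  78  79  82  78  81  83  79  77  78  80  81  83  81
   81  75]
 [ 77  84  79  76  83  81  76  79  75  80  78  82  80  79  79  75  77  79
   78  80]
 [ 83  78  77  79  79  78  75  78  77  79  78  82  80  76  79  81  77  81
   77  81]
 [ 79  80  81  80  76  82  80  75  84  89  90  77  78  78  82  76  77  77
   76  77]
 [ 77  79  81  78  81  79  77  81  88 109 113  91  80  76  75  81  80  79
   78  84]
 [ 81  77  74  83  80  78  79  81  96 116 128 102  80  84  78  80  79  79
   76  78]
 [ 79  79  79  77  80  79  81  74  91 107 108  91  80  79  77  81  80  82
   77  79]
 [ 81  80  80  78  78  79  78  74  70  79  79  81  77  79  80  74  78  82
   77  83]
 [ 81  
[... 483 characters left out ...]
  79  80
   81  79]
 [ 65  72  66  66  66  72  73  73  69  74  82  73  77  76  80  83  76  78
   77  82]
 [ 70  69  63  73  70  74  82  83  75  78  87  90  88  82  74  77  78  79
   75  76]
 [ 66  66  68  71  80  91 103 102  82  87 112 130 127 109  94  84  89  84
   79  80]
 [ 64  73  72  84 107 131 143 131 102 100 139 167 172 156 137 125 116 110
   99  90]
 [ 71  71  81 105 135 162 174 163 125 116 156 180 187 182 175 166 157 155
  142 119]
 [ 77  74  88 119 159 180 186 179 152 149 174 185 187 186 189 183 179 179
  168 141]
 [ 77  74  86 105 139 160 177 177 175 173 180 187 185 188 186 186 186 186
  176 144]
 [ 77  71  77  83 100 125 145 156 166 175 180 180 183 184 182 185 185 186
  171 144]]
```

>>> move_arm(increments=[[[0,0,0.017,0],[0.05,0,0,0],[0.1,0,0,0],[0.12,0,0,0],[0.12,0,0,0],[0.04,0,0,0],[0,0,0,0],[0,0,0,0]]])

```text
t: 14.75
tool_pos: [0.4645, 0.3809, 0.1189]
tool_rot: [-1.209, 1.21, 1.21]
contact_force: [0.7, -0.2, 0.7]
opening: 0.034
```

Run:
```python
from h import *
p,M,o=pose();print(p.round(4),o["contact_force"],M.round(3).tolist())
s=ctrl.get_image("scene")
a=cv2.resize(s["pixels"][105:150,340:400,::-1],(800,600),interpolation=2)
r,c=proj(s,p-[0,0,.014]);cv2.drawMarker(a,(int((c+.5-340)*13.33),int((r+.5-105)*13.33)),(255,0,255),0,14,1)
cv2.imwrite("pics/g1.png",a)
```

```text
[0.4645 0.3809 0.1189] [ 0.74322515 -0.23808533  0.7466684 ] [[-0.001, -1.0, -0.0], [-0.0, -0.0, 1.0], [-1.0, 0.001, -0.0]]
```

View pics/g1.png

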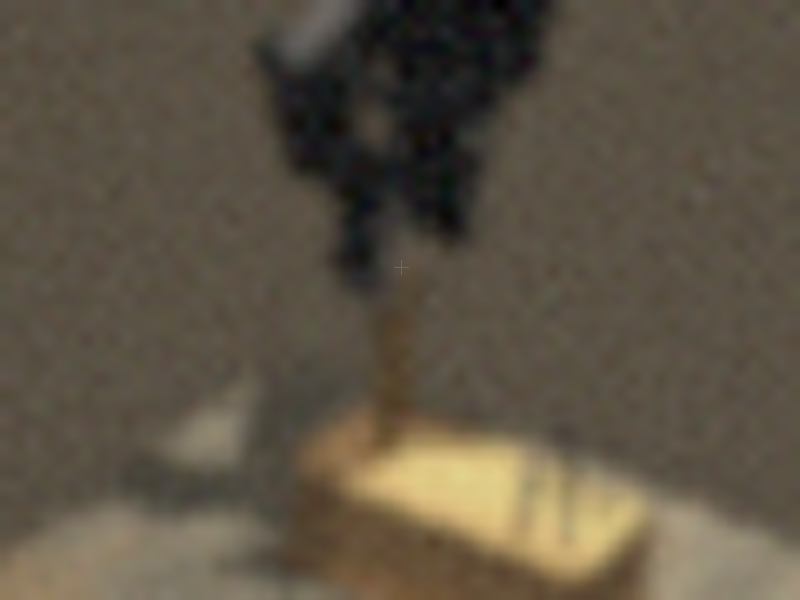

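>>> move_arm(increments=[[[0.04,0,0,0],[0.06,0,0,0],[0.06,0,0,0],[0.036,0,0,0],[0,0,0,0],[0,0,0,0],[0,0,0,0]]])

```text
t: 15.38
tool_pos: [0.4653, 0.3818, 0.0713]
tool_rot: [-1.21, 1.207, 1.209]
contact_force: [0.3, 0.3, 0.9]
opening: 0.0342
```

>>> move_arm(increments=[[[0,0,0,0],[0,0,0,0],[0,0,0,0],[0,0,0,0],[0,0,0,0],[0,0,0,0],[0,0,0,0],[0,0,0,0]]], gripper=1.0, squeeze=50)

```text
t: 16.05
tool_pos: [0.4652, 0.3821, 0.0713]
tool_rot: [-1.209, 1.206, 1.209]
contact_force: [-0.2, 3.8, 5.3]
opening: 0.0108
```

>>> move_arm(increments=[[[-0.02,0,0,0],[-0.04,0,0,0],[-0.06,0,0,0],[-0.06,0,0,0],[-0.08,0,0,0],[-0.08,0,0,0],[-0.04,0,0,0],[0,0,0,0],[0,0,0,0],[0,0,0,0]]])

```text
t: 16.88
tool_pos: [0.4636, 0.3804, 0.1631]
tool_rot: [-1.21, 1.212, 1.211]
contact_force: [-0.5, -0.6, -1.1]
opening: 0.0107
```

Run:
```python
from h import *
p,M,o=pose();print(p.round(4),o["contact_force"],o["opening"],M.round(3).tolist())
s=ctrl.get_image("scene");t=ctrl.get_image("top")
a=cv2.resize(s["pixels"][105:150,340:400,::-1],(800,600),interpolation=2)
for z in(.0653,.0333,.0243):
    r,c=proj(s,p-[0,0,z]);cv2.drawMarker(a,(int((c+.5-340)*13.33),int((r+.5-105)*13.33)),(255,0,255),0,10,1)
cv2.imwrite("pics/g2.png",a)
```

```text
[0.4636 0.3804 0.1631] [-0.52617606 -0.56158566 -1.11446275] 0.010690507674000349 [[-0.003, -1.0, -0.001], [-0.002, -0.001, 1.0], [-1.0, 0.003, -0.002]]
```

View pics/g2.png

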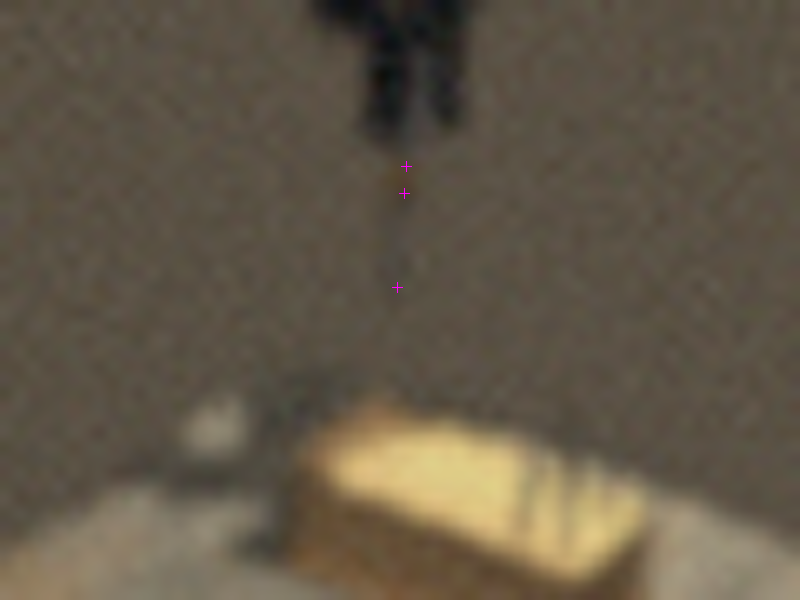

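>>> move_arm(increments=[[[-0.04,0,0,0],[-0.06,0,-0.02,0],[0,-0.01,-0.06,0],[0,-0.012,-0.09,0],[0,-0.012,-0.11,0],[0,-0.014,-0.12,0],[0,-0.014,-0.12,0],[0,-0.014,-0.12,0],[0,-0.014,-0.12,0],[0,-0.014,-0.12,0],[0,-0.012,-0.12,0],[0,-0.01,-0.1,0],[0,-0.01,-0.07,0],[0,0,-0.04,0],[0,0,-0.008,0],[0.05,0,0,0],[0.1,0,0,0],[0.08,0,0,0],[0,0,0,0],[0,0,0,0]]])

```text
t: 18.65
tool_pos: [0.4972, 0.0777, 0.1306]
tool_rot: [-1.209, 1.211, 1.214]
contact_force: [-0.1, 0.1, -0.3]
opening: 0.0107
```

Run:
```python
from h import *
p,M,o=pose();print(p.round(4),o["contact_force"],o["opening"],M.round(3).tolist())
s=ctrl.get_image("scene");t=ctrl.get_image("top")
a=cv2.resize(s["pixels"][140:190,310:350,::-1],(480,600),interpolation=2)
b=cv2.resize(t["pixels"][205:245,270:290,::-1],(300,600),interpolation=2)
for z in(.0653,.0333,.0243,p[2]-.044):
    r,c=proj(s,p-[0,0,z]);print(r,c);cv2.drawMarker(a,(int((c+.5-310)*12),int((r+.5-140)*12)),(255,0,255),0,10,1)
cv2.imwrite("pics/h1.png",np.hstack([a,b]))
```

```text
[0.4972 0.0777 0.1306] [-0.08869092  0.12815568 -0.31134044] 0.01073825396923137 [[-0.004, -1.0, -0.002], [0.0, -0.002, 1.0], [-1.0, 0.004, 0.0]]
171.2569370573461 327.6299877335637
163.9866588990443 327.6893630400669
161.90888597120576 327.7063319099984
175.99085504233742 327.5913265124661
```

View pics/h1.png

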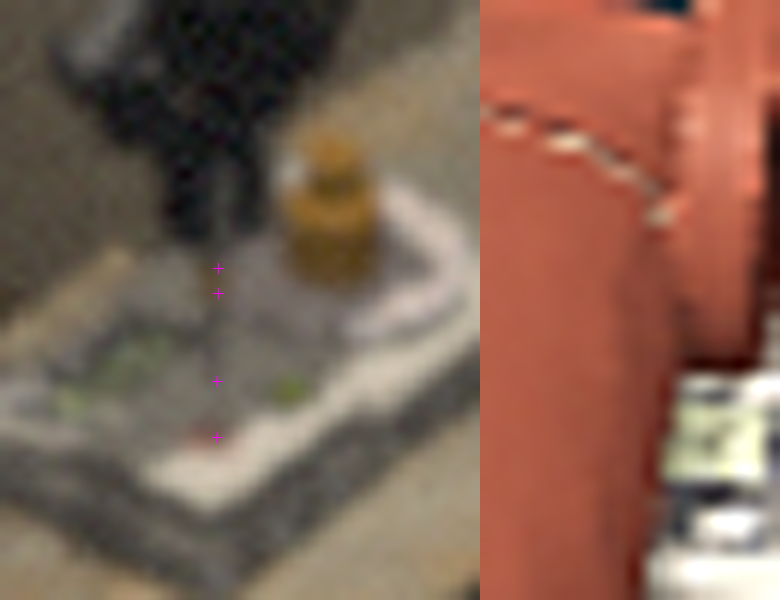

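>>> move_arm(increments=[[[0.02,-0.002,-0.004,0],[0.03,0,0,0],[0.02,0,0,0],[0.01,0,0,0],[0,0,0,0],[0,0,0,0],[0,0,0,0]]])

```text
t: 19.33
tool_pos: [0.4994, 0.0757, 0.1127]
tool_rot: [-1.21, 1.209, 1.209]
contact_force: [-0.8, -0.6, 0.0]
opening: 0.0106
```

>>> move_arm(increments=[[[0.004,0,0,0],[0.004,0,0,0],[0,0,0,0],[0,0,0,0],[0,0,0,0]]])

```text
t: 19.75
tool_pos: [0.4993, 0.0757, 0.1106]
tool_rot: [-1.21, 1.209, 1.21]
contact_force: [-0.3, 0.4, 0.3]
opening: 0.0107
```

>>> move_arm(increments=[[[0,0.005,0.003,0],[0,0,0,0],[0,0,0,0],[0,0,0,0],[0,0,0,0]]])

```text
t: 20.17
tool_pos: [0.498, 0.0765, 0.1106]
tool_rot: [-1.21, 1.209, 1.21]
contact_force: [-1.0, -0.6, -0.1]
opening: 0.0107
```

Run:
```python
from h import *
p,M,o=pose();print(p.round(4),o["contact_force"],M.round(3).tolist())
s=ctrl.get_image("scene")
a=cv2.resize(s["pixels"][160:185,312:342,::-1],(720,600),interpolation=2)
for z in(.0653,.0333):
    r,c=proj(s,p-[0,0,z]);print(r,c);cv2.drawMarker(a,(int((c+.5-312)*24),int((r+.5-160)*24)),(255,0,255),0,10,1)
r,c=176.3,327.1; cv2.drawMarker(a,(int((c+.5-312)*24),int((r+.5-160)*24)),(0,255,0),0,10,1)
cv2.imwrite("pics/h2.png",a)
g=s["pixels"][166:181,320:336].astype(int); print(g.sum(-1)//3); print(g[...,0]-np.maximum(g[...,1],g[...,2]))
```

```text
[0.498  0.0765 0.1106] [-0.99932288 -0.55463185 -0.07230704] [[0.0, -1.0, -0.001], [0.0, -0.001, 1.0], [-1.0, -0.0, 0.0]]
175.93975800386255 327.563223246771
168.77978072917526 327.62134224170035
[[ 85  79  83  89  92  78  66  65  78  87  94  94  95  98 110 110]
 [ 76  70  76  78  76  72  68  72  91  89 101  94  92  94 102 104]
 [ 81  81  82  87  79  69  67  74  83 101 105 105  99  97  98 103]
 [ 96 100  92  90  90  87  83  78  87 103 107 112 107 112 101 103]
 [ 94  94  92  98  96 103  93  89  91 103 107 109 108 105 102 111]
 [ 89  84  93 103 107 107 105  87  88 109 112 107 101 103 102  97]
 [ 90  90 100 105 111 110 101  87  93 105 106 105  95  92  95  93]
 [101 103 111 110 104 108 103  88  94 106 108 104  96  91 103 108]
 [109 110 111 107 107 111 100  86  93 103 104 105 104 114 133 149]
 [110 107 106 106 109 107  98  81  92  99 112 120 137 154 169 175]
 [109 107 113 106 109 102 102 100 108 124 138 153 170 181 180 166]
 [107 108 113 109 115 119 134 139 153 164 178 183 180 170 150 122]
 [ 93 102 108 123 137 154 167 179 183 192 190 182 161 132 106  82]
 [ 80  84 100 133 166 183 188 196
[... 167 characters left out ...]
 2  9  7 12 13  7  7  6  6  8 10  9]
 [-3  0 -1 -4  1  1  6 17 16 10  8  5  4  6  7 10]
 [-1 -2  0 -2  0  5 10 11 12  8  4  4  9  3  5  4]
 [-3 -2  0  0  6  3  5  7  6  5  5  4  4  4  5  7]
 [-4  3  1  2  3  9  6  1  6  4  6  6  5  2  3  2]
 [ 6  4  2  6  8  5  6  3  2  6  6  5  1 -5  0  0]
 [ 4  6  5  6  7  7  5  7  6  7  3  6  3 -1  1  3]
 [ 6  7  7  7  6  6  8  6  7  6  5  8  2  6  8  6]
 [ 5  4  3  7 11 12  8  8 12 15  9  6  7  9 10 10]
 [ 6  3  4  5  7 22 18 21 21 21 13 12 12  9 11  7]
 [10  8  5  9  7 14 17 20 23 23 16  8  9 11  8  8]
 [ 5  3  4  6  6  7 14 12 18 17 12 14  9  7  5  5]
 [ 5  6  6  6 10 10 10 12 11 10 11  9  8  6  1  6]
 [ 2  5  7  8  8  9 10  9  9 11 10  7  4  5  0  2]]
```

View pics/h2.png

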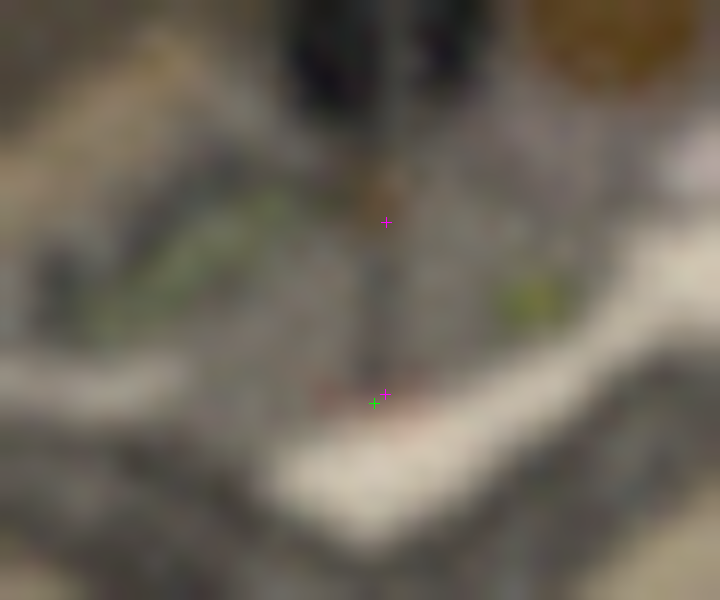

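>>> move_arm(increments=[[[0.006,0,0,0],[0.006,0,0,0],[0,0,0,0],[0,0,0,0],[0,0,0,0]]])

```text
t: 20.63
tool_pos: [0.4979, 0.0765, 0.1075]
tool_rot: [-1.21, 1.209, 1.21]
contact_force: [-0.2, 0.9, -0.8]
opening: 0.0109
```

>>> move_arm(increments=[[[0.004,0,0,0],[0.006,0,0,0],[0,0,0,0],[0,0,0,0],[0,0,0,0]]])

```text
t: 21.05
tool_pos: [0.4979, 0.0765, 0.105]
tool_rot: [-1.21, 1.209, 1.21]
contact_force: [0.7, 1.1, -0.8]
opening: 0.0106
```

>>> move_arm(increments=[[[0.01,0,0,0],[0.01,0,0,0],[0.01,0,0,0],[0,0,0,0],[0,0,0,0],[0,0,0,0]]])

```text
t: 21.55
tool_pos: [0.4979, 0.0765, 0.0975]
tool_rot: [-1.21, 1.209, 1.21]
contact_force: [0.0, 0.7, 0.4]
opening: 0.0107
```

>>> move_arm(increments=[[[0.006,0,0,0],[0.004,0,0,0],[0,0,0,0],[0,0,0,0],[0,0,0,0]]])

```text
t: 21.97
tool_pos: [0.4981, 0.0765, 0.0953]
tool_rot: [-1.21, 1.209, 1.209]
contact_force: [0.5, 0.0, 0.1]
opening: 0.0105
```

>>> move_arm(increments=[[[0.006,0,0,0],[0,0,0,0],[0,0,0,0],[0,0,0,0],[0,0,0,0]]])

```text
t: 22.38
tool_pos: [0.4981, 0.0765, 0.0937]
tool_rot: [-1.21, 1.209, 1.209]
contact_force: [-0.3, 0.4, 1.3]
opening: 0.0104
```

Contact is beginning about where expected; press on in small steps.

>>> move_arm(increments=[[[0.004,0,0,0],[0,0,0,0],[0,0,0,0],[0,0,0,0],[0,0,0,0]]])

```text
t: 22.8
tool_pos: [0.4981, 0.0765, 0.0927]
tool_rot: [-1.21, 1.209, 1.209]
contact_force: [-0.1, 0.2, 2.7]
opening: 0.0106
```

>>> move_arm(increments=[[[0.004,0,0,0],[0,0,0,0],[0,0,0,0],[0,0,0,0],[0,0,0,0]]])

```text
t: 23.22
tool_pos: [0.4982, 0.0765, 0.092]
tool_rot: [-1.21, 1.208, 1.209]
contact_force: [-0.8, -0.8, 5.9]
opening: 0.0105
```

>>> move_arm(increments=[[[0.004,0,0,0],[0,0,0,0],[0,0,0,0],[0,0,0,0],[0,0,0,0]]])

```text
t: 23.63
tool_pos: [0.4985, 0.0765, 0.0918]
tool_rot: [-1.21, 1.208, 1.209]
contact_force: [-1.3, 0.5, 8.4]
opening: 0.0102
```

>>> move_arm(increments=[[[0,0,0,0],[0,0,0,0],[0,0,0,0],[0,0,0,0],[0,0,0,0],[0,0,0,0],[0,0,0,0],[0,0,0,0]]])

```text
t: 24.3
tool_pos: [0.4985, 0.0765, 0.0918]
tool_rot: [-1.21, 1.208, 1.209]
contact_force: [-1.1, -0.2, 8.4]
opening: 0.0108
```

Run:
```python
from h import *
s=ctrl.get_image("scene")
cv2.imwrite("pics/f.png",cv2.resize(s["pixels"][130:250,260:400,::-1],(700,600),interpolation=2))
p,M,o=pose();print(p.round(4),o["contact_force"].round(2),o["opening"],o["t"])
```

```text
[0.4985 0.0765 0.0918] [-2.15 -0.35  9.24] 0.010774346483955217 24.35
```

View pics/f.png

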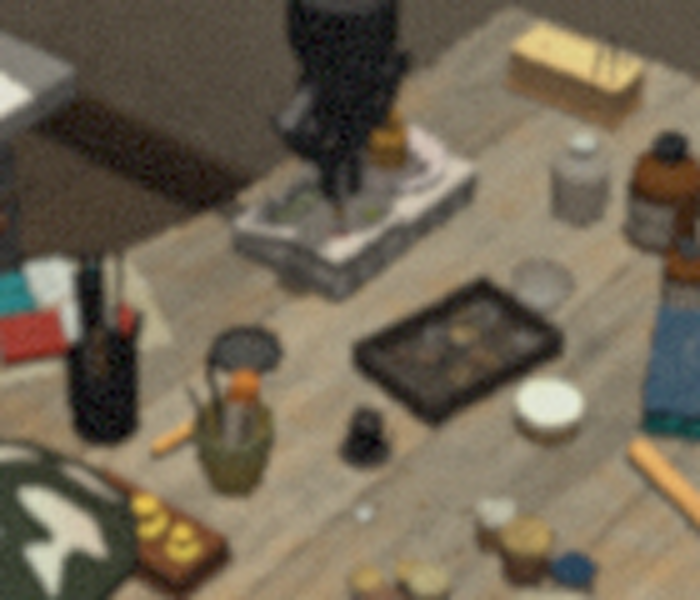

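The picture shows the weight standing on the pan at (388,140), the pin in the hole at (340,230), and both small weights still in their block at (150,515) and (183,543). The other things on the bench are undisturbed, and the push is steady.

```bash
python3 -c "
from station import ctrl
print(ctrl.finish_job())"
```

```text
the job is handed in; nothing more can be done
None
```

I lifted the 200 g weight out of its pocket, stood it on the middle of the balance's pan and let go. Then I drew the pusher out of the tool block, lowered its pin through the calibration hole and pressed the red button. I handed the job in at about 24 s, still gripping the pusher and pushing down.

- **Button:** the pin went below the deck without touching it. Force began at about the button's height, passed 2.7 N and 5.9 N, and held steady at 8.4–9.2 N, well over the 3.2 N needed to reach the stop. The tool stopped moving at about 3.5 mm below where the button should start. I had no direct reading of the button's travel, so "fully down" rests on that force and depth.
- **Weight:** the last picture shows it standing on the pan, and a picture after release put it near the centre. The images read it about 3 mm to the rear of where the gripper let go. That could be an offset in the grip or camera error.
- **Other things:** in the last picture the two smaller weights are in their pockets, and everything visible on the bench looks undisturbed.
- **Opening while gripping:** it read 18 mm on the 20 mm knob and 10.7 mm on the 12 mm handle. Both held without visible slip.

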